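# Stand the slim bottle up in the hat-maker's bench bin

### The arm

A 6-joint arm with a two-finger parallel gripper is mounted at the origin on the work surface. World frame = base frame: x ahead of the robot, y to its left, z up, the work surface at z = 0. Lengths are in m, angles in rad, forces in N, time in s.
With the tool pointing down it reaches from about 0.3 to 0.875 m from the base axis. Payload 6.4 kg.
Tool frame: the origin (TCP) lies on the centre line of the jaws, within the pads' length; the fingertips stand 25 mm ahead of it and the grasp point (between the pads) lies 6 mm ahead of it; z points along the fingers, y is the line along which they close (so a half turn about z gives the same grasp; the last joint's range is limited). The gripper opens to 85 mm and grips with 20 to 120 N. Pads are 22 mm wide; open, the fingers measure 114 mm over their backs; the gripper's body (76 mm by 85 mm) begins 54 mm behind the grasp point. The pads swing forward as they close: fully open they stand 13 mm farther back than shut.
Start: joints at [-0.206, 0.181, 1.607, -0, 1.354, -0.206], TCP at [0.575, 0, 0.256] pointing down, gripper open.
Joint ranges: [-2.99, 2.99], [-0.89, 2.07], [0.3, 2.58], [-1.14, 4.28], [0, 2.63], [-3.12, 3.12]. Speed limits (rad/s): [2.57, 2.57, 3.01, 3.14, 3.14, 3.14].

### API

Orientations are given as a unit quaternion [w, x, y, z].
In Python, from bench import get_obs, camera, hand_in, spot_in gives the robot as it stands.
- The arm moves only by the shell command python3 -m jog 'ROWS'. ROWS is JSON, one flat list of numbers, 7 for each row, row after row: the shift along the tool's x, y, z in m, then the turn, a rotation vector about the tool's x, y, z in rad, then the closure, from 0 (fully open) to 1 (shut). A call has 1 to 20 rows; each row is the pose to reach, as a shift and turn from the pose commanded when the call began, along the tool's axes at that moment; what a row does not reach only later rows make up. A row lasts 1/8 s, in which the tool goes at most 62.5 mm and 10.7 degrees, less where a joint would pass 70% of its speed; a pose out of reach is approached as far as the arm can. A call with a gripper value outside its range is refused whole. The fingers move at their own pace and stop on an object; the grip force is fixed at half the most. Time passes only in rows, so rows that repeat a pose let the fingers close. It gives the time, the measured TCP pose, the force, the opening and the grip force at its end, in the units of the state.
- get_obs(): the state, without advancing time (a new reading comes with each control period).
- camera(name): name is "scene" or "side" or "wrist"; returns a dict with "frame" (480x640x3 uint8, red, green, blue), "mtx" (3x3 intrinsics, pixels), "distortion" ([k1, k2, p1, p2, k3] as OpenCV has them; the pictures are not rectified), "extrinsics" (4x4, takes a point from camera to world coordinates). Camera axes: x right, y up, looking along -z (the intrinsics and any distortion apply to the point x, -y, -z); pixel columns grow to the right and rows downward; lengths in m; the calibration is good to about 2 mm. A picture is of the moment at which its call begins. There is no depth.
- hand_in(): hands the job in; it is judged then, once.
Trained networks look in a picture, given as the dict that the camera call returned (one of the last four; its "shot" number tells which), for a name from the list of things; names that differ only in an ending like _2 or _b are one class to them, and where a whole thing is asked for, a point or a joint stands for the part that bears it (a point fixed in the world has none). Each returns a list of dicts, best first, with "confidence" (0 to 1); they miss things now and then, are a little off and sometimes report something else, mostly with a low value. They report only what shows in the picture. A call takes as long as a camera call.
- spot_in(picture, name): "xyz" ([x, y, z] in m, in world coordinates, good to about 4 mm: the middle of the surface that is visible of it).
The state is a dict: "time_s": time; "q": joint angles; "dq": joint speeds; "joint_efforts": joint torques, N m; "eef_pos": TCP position; "eef_rot": TCP orientation; "wrist_force": force on the tool from outside, world axes, zero at the start; "torque": the same for the moment, N m; "opening": opening from 0.0 (shut) to 1.0 (fully open); "grasp_force": force on a finger pad.
Only numpy, scipy, OpenCV 4.12 (cv2) and the standard library are available. Lean on these libraries where they do the work, as an engineer would, in place of code of your own. Each camera call takes 0.05 s, during which the arm holds its last target. There are 200 camera calls.

### The job

In the deep three-bay bin, the slim capped bottle has fallen over against the far edge of its bay. Tip it upright so that it stands on its own foot in the same bay, keeping its foot down near the bay's floor as you do so, and leave the wooden baton and the cardboard tube leaning as they are in the other bays.

Things in the scene. Friction and masses are not known exactly. Their poses are not given: they have to be found in the camera images.
- bottle_mid (a point): Centre (half-way up, on the axis) of the slim white bottle: 222 mm tall, body 38 mm in diameter up to 192 mm above the foot, black cap 25 mm in diameter; flat foot 111 mm below this point; 0.13-0.25 kg. z axis from foot to cap. Start: leans 39 degrees to the bin's +x, foot on the bay's floor at the -x wall, resting in the notch of the +x rim 148 mm from the foot, the rest sticking out.
- bin: Fixed open plywood bin, outside 138 (x) by 278 (y) by 128 (z) mm; origin at the centre of its underside, x away from the robot (turned up to 20 degrees), y along the row of bays, z up. Walls, dividers, floor 8 mm thick, all equally high. Bays centred at y = -90, 0, +90 mm, each 122 (x) by 82 (y) mm inside, 120 deep, with a notch 22 wide, 12 deep in the +x rim; one part leans in each.
- baton_mid (a point): Bystander: centre of a plain wooden baton, 38 mm in diameter, 236 mm long, leaning in another bay in the same way as the bottle. z axis along it, upwards.
- tube_mid (a point): Bystander: centre of an open cardboard tube, 38 mm in diameter, 215 mm long, leaning in another bay in the same way. z axis along it, upwards.

How it is judged:
At the end, for the whole second after the job is handed in: The bottle stands on the floor of its bay, cap up, within 10 degrees of upright, let go; the baton and the tube are within 30 mm of where they leaned at the start (angle between bottle_mid's own z axis and vertical below 0.175 rad and z of bottle_mid in the frame of bin between 0.111 and 0.127 m and x of bottle_mid in the frame of bin between -0.061 and 0.061 m and y of bottle_mid in the frame of bin between -0.135 and 0.135 m and distance of each of baton_mid, tube_mid from where it was at the start of the episode below 0.03 m); the robot touches nothing.
It fails at once if the bottle's foot is lifted more than about 40 mm off the bay's floor (z of bottle_mid in the frame of bin above 0.161 m).
It fails at once if the baton is displaced by more than 30 mm (distance of baton_mid from where it was at the start of the episode above 0.03 m).
It fails at once if the tube is displaced by more than 30 mm (distance of tube_mid from where it was at the start of the episode above 0.03 m).
It also fails if it takes over 40 s, if anything falls off the work surface, if the arm or the gripper's body presses on something with over 40 N, if the wrist force passes 120 N, or if a joint passes its speed limit or range.

## Working session

There is one attempt and no reset: what is moved stays moved. The work goes in short steps, Python scripts to look and compute and a shell command to move; the robot and the scene stay as the last step left them, time stands still between calls to the robot, and variables do not carry over. Pictures are saved under pics/ and viewed, at most 10 in all, crops included, and the job is handed in when it is done.

```bash
mkdir -p pics; cat > h.py <<'E'
import numpy as np, cv2
from bench import get_obs, camera, hand_in, spot_in
def proj(c,P):
    P=np.atleast_2d(P).astype(float); E=np.array(c["extrinsics"]); p=(P-E[:3,3])@E[:3,:3]
    p=p*[1,-1,-1]
    return cv2.projectPoints(p,np.zeros(3),np.zeros(3),np.array(c["mtx"]),np.array(c["distortion"],float))[0][:,0]
def ray(c,uv):
    n=cv2.undistortPoints(np.array([[uv]],float),np.array(c["mtx"]),np.array(c["distortion"],float))[0,0]
    E=np.array(c["extrinsics"]); d=E[:3,:3]@[n[0],-n[1],-1]
    return E[:3,3],d/np.linalg.norm(d)
def tri(rs):
    A=0;b=0
    for o,d in rs:
        M=np.eye(3)-np.outer(d,d); A=A+M; b=b+M@o
    return np.linalg.solve(A,b)
def save(c,n): cv2.imwrite(f"pics/{n}.png",c["frame"][:,:,::-1])
E
python3 - <<'E'
from h import *
for n in ["scene","side","wrist"]:
    c=camera(n); save(c,n+"0")
    for t in ["bottle_mid","bin","baton_mid","tube_mid"]:
        print(n,t,[(np.round(r["xyz"],3),round(r["confidence"],2),np.round(proj(c,r["xyz"])[0])) for r in spot_in(c,t)[:2]])
    print(np.round(np.array(c["extrinsics"]),3).tolist())
E
```

```text
scene bottle_mid [(array([ 0.584, -0.015,  0.156]), 0.69, array([298., 173.])), (array([0.565, 0.062, 0.157]), 0.47, array([356., 208.]))]
scene bin [(array([0.52 , 0.073, 0.088]), 0.89, array([391., 240.]))]
scene baton_mid [(array([0.56 , 0.156, 0.182]), 0.9, array([424., 250.]))]
scene tube_mid [(array([0.564, 0.062, 0.157]), 0.7, array([356., 208.]))]
[[-0.825, -0.433, 0.362, 0.834], [0.565, -0.63, 0.533, 0.388], [-0.002, 0.644, 0.765, 0.609], [0.0, 0.0, 0.0, 1.0]]
side bottle_mid [(array([ 0.558, -0.047,  0.137]), 0.78, array([344., 249.]))]
side bin []
side baton_mid [(array([0.528, 0.132, 0.16 ]), 0.72, array([221., 191.]))]
side tube_mid [(array([0.54 , 0.044, 0.142]), 0.83, array([277., 224.]))]
[[0.704, 0.353, -0.616, 0.176], [-0.71, 0.337, -0.619, -0.4], [-0.011, 0.873, 0.488, 0.433], [0.0, 0.0, 0.0, 1.0]]
wrist bottle_mid [(array([ 0.571, -0.026,  0.162]), 0.72, array([311., 309.]))]
wrist bin [(array([0.474, 0.031, 0.091]), 0.98, array([166., 186.]))]
wrist baton_mid [(array([0.487, 0.12 , 0.103]), 0.72, array([168.,  36.]))]
wrist tube_mid [(array([0.56 , 0.054, 0.163]), 0.8, array([286., 156.]))]
[[1.0, -0.001, -0.0, 0.576], [0.001, 0.965, 0.262, 0.067], [-0.0, -0.262, 0.965, 0.374], [0.0, 0.0, 0.0, 1.0]]
```

View pics/scene0.png

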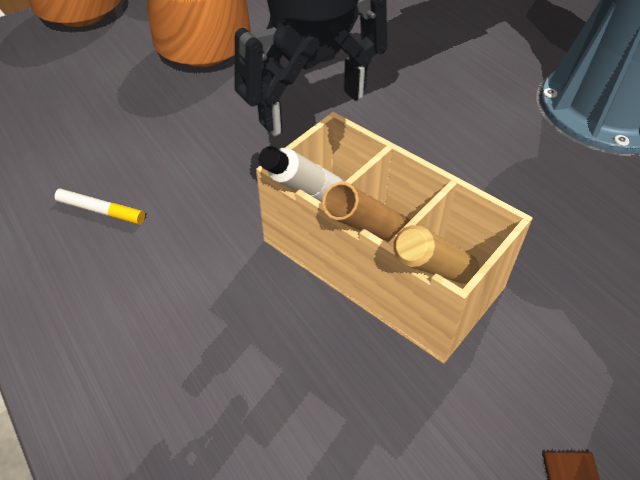

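View pics/side0.png

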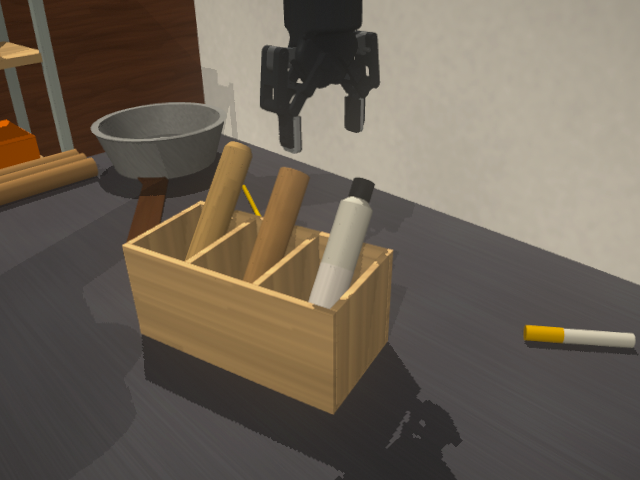

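View pics/wrist0.png

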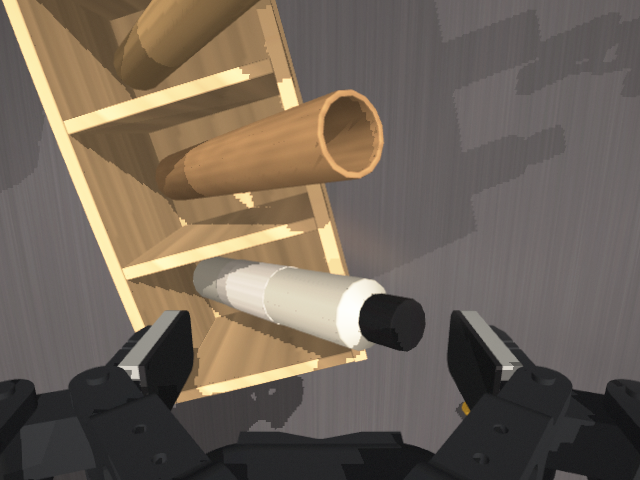

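The bin's rim corners are clear in both fixed views. The bottle leans in the −y bay, with its cap at scene (272,160), side (362,188) and wrist (400,322). Next I fit the bin and check the bottle against it.

```bash
cat > m.py <<'E'
from h import *
from scipy.optimize import least_squares
cs={n:camera(n) for n in ["scene","side","wrist"]}
L,W,H=.069,.139,.128
obs={"scene":[((L,-W,H),(258,170)),((-L,-W,H),(335,114)),((-L,W,H),(531,218)),((L,W,H),(465,294)),((L,W,0),(445,362)),((L,-W,0),(265,242))],
"side":[((-L,W,H),(127,245)),((-L,-W,H),(337,312)),((L,-W,H),(391,253)),((L,W,H),(203,205)),((-L,-W,0),(335,406)),((L,-W,0),(388,345)),((-L,W,0),(142,333))]}
def T(p,X):
    c,s=np.cos(p[2]),np.sin(p[2]); X=np.array(X)
    return X@np.array([[c,s,0],[-s,c,0],[0,0,1]])+[p[0],p[1],0]
def f(p): return np.concatenate([(proj(cs[n],T(p,[o[0] for o in obs[n]]))-[o[1] for o in obs[n]]).ravel() for n in obs])
r=least_squares(f,[.53,.06,.25]); p=r.x; print("bin",p.round(4),np.abs(r.fun).max(), np.sqrt((r.fun**2).mean()))
np.save("bin.npy",p)
def inv(P): return T([0,0,-p[2]],np.array(P)-[p[0],p[1],0])
# nominal bottle
a=np.array([.629,0,.777]); foot=np.array([-.0462,-.09,.020])
for s in (.192,.222): print(s,[(n,proj(cs[n],T(p,foot+s*a))[0].round()) for n in cs], T(p,foot+s*a).round(3))
ov={}
for n in cs:
    g=cs[n]["frame"].astype(int); u=proj(cs[n],T(p,foot+.207*a))[0]
    im=cs[n]["frame"][:,:,::-1].copy()
    for s in np.linspace(0,.222,12): cv2.circle(im,tuple(int(v) for v in proj(cs[n],T(p,foot+s*a))[0]),2,(0,0,255),-1)
    for X in [(x,y,H) for x in(-L,L) for y in (-W,W)]: cv2.circle(im,tuple(int(v) for v in proj(cs[n],T(p,X))[0]),3,(255,0,0),-1)
    c0=np.clip(u.astype(int)-[130,110],0,[380,260]); ov[n]=cv2.resize(im[c0[1]:c0[1]+220,c0[0]:c0[0]+260],None,fx=1.5,fy=1.5)
ov=np.vstack([np.hstack([ov["scene"],ov["side"]]),np.hstack([ov["wrist"],ov["wrist"]*0])])
cv2.imwrite("pics/ov.png",ov[:600,:800])
o=get_obs(); print(np.round(o["eef_rot"],4),np.round(o["eef_pos"],4),o["time_s"])
E
python3 m.py
```

```text
bin [0.5033 0.041  0.2696] 7.065884461006647 3.234278907543035
0.192 [('scene', array([281., 163.])), ('side', array([356., 204.])), ('wrist', array([365., 315.]))] [ 0.599 -0.026  0.169]
0.222 [('scene', array([267., 156.])), ('side', array([364., 179.])), ('wrist', array([409., 326.]))] [ 0.617 -0.021  0.192]
[ 0.      0.7071  0.7071 -0.    ] [0.575  0.     0.2563] 0.9
```

View pics/ov.png

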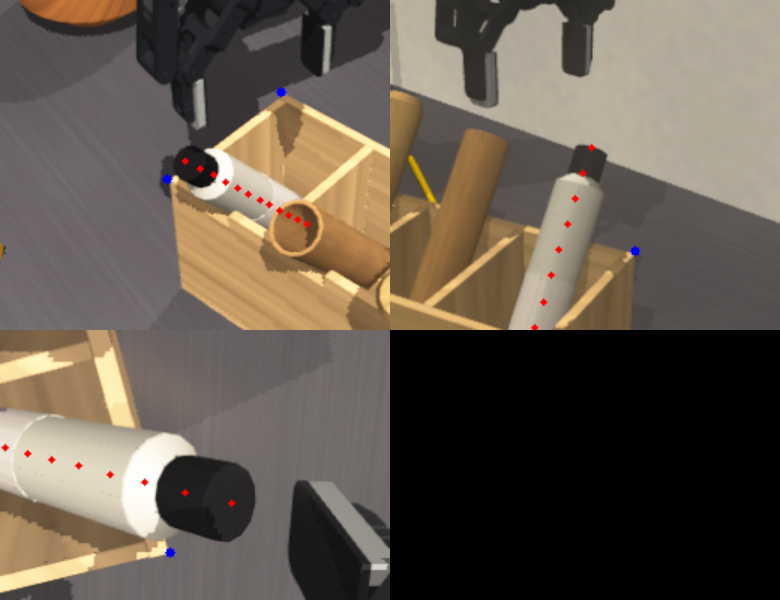

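```bash
cat > g.py <<'E'
from h import *
from scipy.spatial.transform import Rotation as Ro
p=np.load("bin.npy"); Rb=Ro.from_rotvec([0,0,p[2]]).as_matrix()
def pose(g,beta):  # grasp point in bin frame, outward tilt -> TCP world, R
    b=np.radians(beta); z=np.array([np.sin(b),0,-np.cos(b)]); y=np.array([0,-1,0]); x=np.cross(y,z)
    return Rb@(np.array(g)-.006*z)+[p[0],p[1],0], Rb@np.c_[x,y,z]
def cur():
    o=get_obs(); q=o["eef_rot"]; return np.array(o["eef_pos"]),Ro.from_quat([q[1],q[2],q[3],q[0]]).as_matrix()
def delta(a,b): return np.r_[a[1].T@(b[0]-a[0]),Ro.from_matrix(a[1].T@b[1]).as_rotvec()].round(4)
def grasp(foot,lean,s=.175):
    l=np.radians(lean); return np.array(foot)+s*np.array([np.sin(l),0,np.cos(l)])
E
python3 - <<'E'
from g import *
G=grasp([-.0462,-.09,.020],39); b=np.radians(15)
pre=pose(G-.075*np.array([np.sin(b),0,-np.cos(b)]),15)
print(G,pre[0],delta(cur(),pre), delta(cur(),pose(G,15)))
E
```

```text
[ 0.06393107 -0.09        0.15600054] [ 0.56865723 -0.03432249  0.23424054] [-0.0343 -0.0064  0.0221 -0.1702  0.2237  1.2933] [-0.0292  0.0123  0.0945 -0.1702  0.2237  1.2933]
```

```bash
python3 -m jog '[-0.017,-0.003,-0.01,-0.09,0.11,0.65,0.1, -0.034,-0.006,-0.01,-0.17,0.224,1.293,0.15, -0.034,-0.006,-0.01,-0.17,0.224,1.293,0.15, -0.034,-0.006,-0.01,-0.17,0.224,1.293,0.15, -0.034,-0.006,-0.01,-0.17,0.224,1.293,0.15, -0.034,-0.006,-0.01,-0.17,0.224,1.293,0.15, -0.034,-0.006,-0.01,-0.17,0.224,1.293,0.15, -0.034,-0.006,-0.01,-0.17,0.224,1.293,0.15, -0.034,-0.006,0.022,-0.17,0.224,1.293,0.15, -0.034,-0.006,0.022,-0.17,0.224,1.293,0.15]'
python3 - <<'E'
from g import *
G=grasp([-.0462,-.09,.020],39)
print(delta(cur(),pose(G,15)),get_obs()["q"],get_obs()["opening"])
c=camera("wrist"); save(c,"w1")
a=np.array([.629,0,.777])
im=c["frame"][:,:,::-1].copy()
for s in np.linspace(0,.222,12): cv2.circle(im,tuple(int(v) for v in proj(c,Rb@(np.array([-.0462,-.09,.02])+s*a)+[p[0],p[1],0])[0]),2,(0,0,255),-1)
cv2.imwrite("pics/w1.png",im)
E
```

```text
time_s: 2.15
eef_pos: [0.5675, -0.0335, 0.2319]
eef_rot: [-0.019, 0.983, 0.135, 0.127]
wrist_force: [0.4, 0.8, -0.4]
opening: 0.854
grasp_force: 0.0
[ 0.0018  0.0014  0.0729 -0.0035  0.0047  0.0025] [-0.34771562  0.04341155  1.83026314  0.17239404  1.06506433  0.88217954] 0.853609200950227
```

View pics/w1.png

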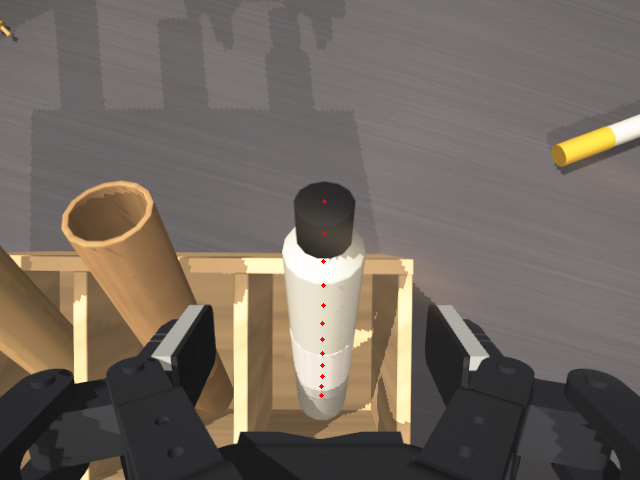

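The predicted axis lies on the bottle (cap at 324,200) and the jaws straddle it centrally. I'll descend and close.

```bash
python3 -m jog '[0.001,0.001,0.0,0,0,0,0.28, 0.002,0.001,0.02,0,0.005,0,0.28, 0.002,0.001,0.04,0,0.005,0,0.28, 0.002,0.001,0.06,0,0.005,0,0.28, 0.002,0.001,0.073,0,0.005,0,0.28, 0.002,0.001,0.073,0,0.005,0,0.28]'
python3 - <<'E'
from g import *
G=grasp([-.0462,-.09,.020],39)
print(delta(cur(),pose(G,15)))
c=camera("side"); save(c,"s2")
E
```

```text
time_s: 2.95
eef_pos: [0.5893, -0.0293, 0.164]
eef_rot: [-0.018, 0.982, 0.134, 0.131]
wrist_force: [0.0, -0.5, 0.3]
opening: 0.72
grasp_force: 0.0
[-0.0024 -0.0007  0.0016 -0.001  -0.0042  0.0006]
```

View pics/s2.png

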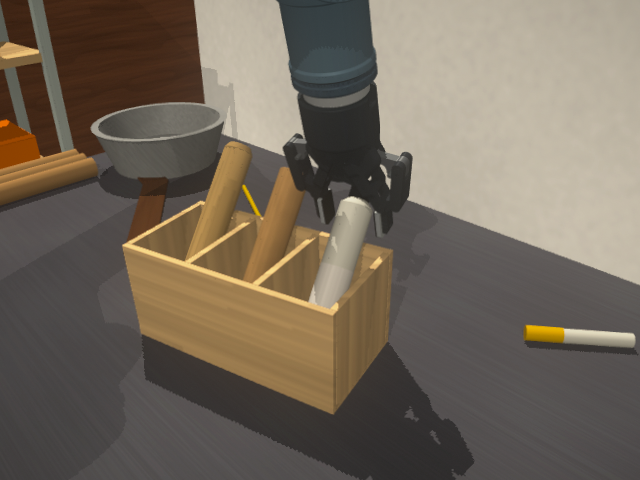

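The jaws straddle the upper body at (355,205), clear of the tube. Closing now.

```bash
python3 -m jog '[0,0,0,0,0,0,0.6, 0,0,0,0,0,0,0.9, 0,0,0,0,0,0,0.9, 0,0,0,0,0,0,0.9, 0,0,0,0,0,0,0.9, 0,0,0,0,0,0,0.9]'
python3 - <<'E'
from g import *
c=cur()
# rigid grasp: bottle mid at nominal; grasp offset taken from the measured pose
def bot(foot,lean):
    l=np.radians(lean); z=np.array([np.sin(l),0,np.cos(l)]); y=np.array([0,1,0]); R=np.c_[np.cross(y,z),y,z]
    return Rb@np.array(foot)+[p[0],p[1],0], Rb@R
f0=np.array([-.0462,-.09,.020]); B0=bot(f0,39)
Rel=B0[1].T@c[1]; t=B0[1].T@(c[0]-B0[0]); print("rel",t)
for lean,x in [(39,-.044),(33,-.040),(26,-.035),(20,-.030),(13,-.025),(6,-.02),(0,-.02)]:
    z=.008+.019*np.sin(np.radians(lean))+.005
    B=bot([x,-.09,z],lean); print(lean,delta(c,(B[0]+B[1]@t,B[1]@Rel)))
B=bot([-.02,-.09,.009],0); print(delta(c,(B[0]+B[1]@t,B[1]@Rel)))
E
```

```text
time_s: 3.75
eef_pos: [0.5898, -0.0295, 0.1649]
eef_rot: [-0.018, 0.982, 0.133, 0.132]
wrist_force: [-1.0, 0.6, 4.8]
opening: 0.429
grasp_force: 59.9
rel [-0.00505286 -0.00098429  0.18242171]
39 [ 0.0034  0.     -0.0042  0.      0.     -0.    ]
33 [-0.0055  0.     -0.0162 -0.      0.1047  0.    ]
26 [-1.740e-02 -0.000e+00 -2.820e-02 -1.000e-04  2.269e-01  1.000e-04]
20 [-2.840e-02 -0.000e+00 -3.650e-02 -1.000e-04  3.316e-01  1.000e-04]
13 [-4.340e-02 -0.000e+00 -4.430e-02 -2.000e-04  4.538e-01  1.000e-04]
6 [-5.96e-02 -0.00e+00 -4.96e-02 -2.00e-04  5.76e-01  1.00e-04]
0 [-7.850e-02 -0.000e+00 -5.310e-02 -3.000e-04  6.807e-01  2.000e-04]
[-7.950e-02 -0.000e+00 -4.930e-02 -3.000e-04  6.807e-01  2.000e-04]
```

```bash
python3 -m jog '[0.003,0,-0.004,0,0,0,0.9, 0,0,-0.01,0,0.05,0,0.9, -0.006,0,-0.016,0,0.105,0,0.9, -0.011,0,-0.022,0,0.166,0,0.9, -0.017,0,-0.028,0,0.227,0,0.9, -0.023,0,-0.033,0,0.28,0,0.9, -0.028,0,-0.037,0,0.332,0,0.9, -0.036,0,-0.041,0,0.393,0,0.9, -0.043,0,-0.044,0,0.454,0,0.9, -0.051,0,-0.047,0,0.515,0,0.9, -0.06,0,-0.05,0,0.576,0,0.9, -0.069,0,-0.052,0,0.63,0,0.9, -0.0785,0,-0.053,0,0.681,0,0.9, -0.0785,0,-0.053,0,0.681,0,0.9, -0.0785,0,-0.053,0,0.681,0,0.9]'
python3 - <<'E'
from g import *
o=get_obs(); print(o["wrist_force"],o["torque"])
B=pose([-.02,-.09,.008+.005+.175],54); print(delta(cur(),B))
import numpy as np
ims=[]
for n in ["scene","side"]:
    c=camera(n); im=c["frame"][:,:,::-1].copy()
    for s in np.linspace(0,.222,12): cv2.circle(im,tuple(int(v) for v in proj(c,Rb@np.array([-.02,-.09,.013+s])+[p[0],p[1],0])[0]),2,(0,0,255),-1)
    ims.append(cv2.resize(im[20:380,180:480],(400,480)))
cv2.imwrite("pics/s3.png",np.hstack(ims))
E
```

```text
time_s: 5.62
eef_pos: [0.5032, -0.0536, 0.1948]
eef_rot: [-0.061, 0.882, 0.12, 0.452]
wrist_force: [0.5, 0.6, -1.4]
opening: 0.425
grasp_force: 60.2
[ 0.46870223  0.632839   -1.35509531] [-0.1582643   0.57257107 -0.01012931]
[-0.0024 -0.0011  0.0023 -0.0001 -0.0044 -0.0002]
```

View pics/s3.png

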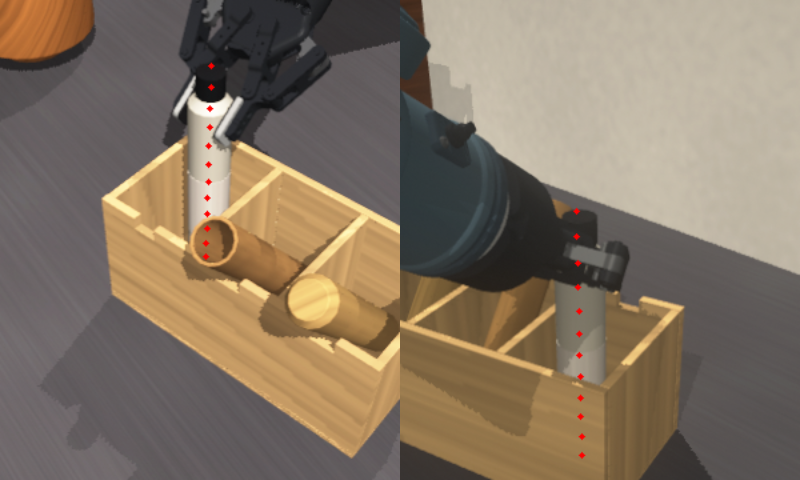

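The bottle is upright in its bay, about 5 mm off the floor, with the tube and baton unmoved. Now I lower it until it touches.

```bash
python3 -m jog '[-0.0016,0,0.0012,0,0,0,0.9, -0.0024,0,0.0018,0,0,0,0.9, -0.0032,0,0.0024,0,0,0,0.9, -0.0032,0,0.0024,0,0,0,0.9, -0.0032,0,0.0024,0,0,0,0.9]'
```

```text
time_s: 6.35
eef_pos: [0.5043, -0.0535, 0.1927]
eef_rot: [-0.062, 0.881, 0.12, 0.454]
wrist_force: [-1.8, 1.7, 9.0]
opening: 0.427
grasp_force: 61.0
```

```bash
python3 -m jog '[0.0010,0,-0.0007,0,0,0,0.9, 0.0010,0,-0.0007,0,0,0,0.5, 0.001,0,-0.0007,0,0,0,0.4, 0.001,0,-0.0007,0,0,0,0.3, 0.001,0,-0.0007,0,0,0,0.25, 0.001,0,-0.0007,0,0,0,0.25]'
python3 - <<'E'
from g import *
ims=[]
for n in ["scene","side"]:
    c=camera(n); im=c["frame"][:,:,::-1].copy()
    ims.append(cv2.resize(im[20:380,180:480],(400,480)))
cv2.imwrite("pics/s4.png",np.hstack(ims))
E
```

```text
time_s: 7.1
eef_pos: [0.503, -0.0533, 0.1919]
eef_rot: [-0.062, 0.882, 0.12, 0.452]
wrist_force: [0.1, 0.4, -0.3]
opening: 0.752
grasp_force: 0.0
```

View pics/s4.png

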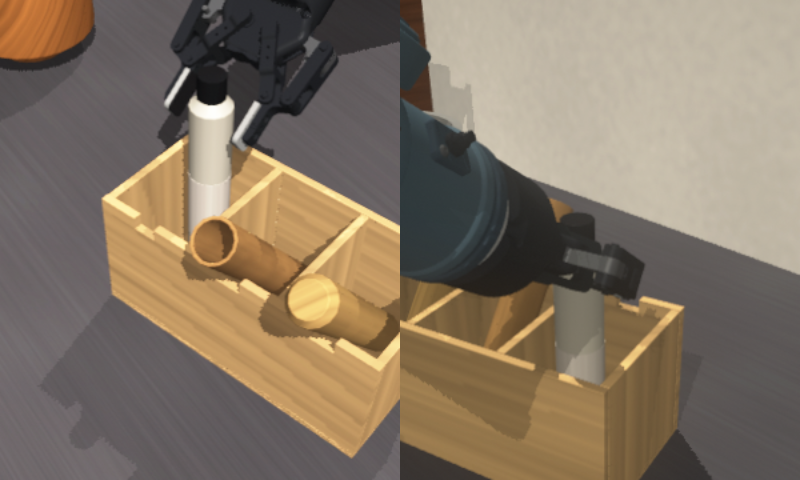

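It stands free between the open fingers. I'll back out along the tool axis.

```bash
python3 -m jog '[0,0,-0.005,0,0,0,0.25, 0,0,-0.015,0,0,0,0.25, 0,0,-0.03,0,0,0,0.25, 0,0,-0.05,0,0,0,0.25, 0,0,-0.07,0,0,0,0.25, 0,0,-0.09,0,0,0,0.25, 0,0,-0.11,0,0,0,0.25, 0,0,-0.11,0,0,0,0.25, 0,0,-0.11,0,0,0,0.25]'
python3 - <<'E'
from g import *
ims=[]
for n in ["scene","side"]:
    c=camera(n); im=c["frame"][:,:,::-1].copy()
    ims.append(cv2.resize(im[20:380,180:480],(400,480)))
    for t in ["baton_mid","tube_mid","bottle_mid"]: print(n,t,[np.round(r["xyz"],3) for r in spot_in(c,t)[:1]])
cv2.imwrite("pics/s5.png",np.hstack(ims))
E
```

```text
time_s: 8.32
eef_pos: [0.417, -0.0772, 0.2559]
eef_rot: [-0.061, 0.882, 0.119, 0.452]
wrist_force: [-0.5, 0.2, 0.6]
opening: 0.745
grasp_force: 0.0
scene baton_mid [array([0.557, 0.154, 0.182])]
scene tube_mid [array([0.566, 0.058, 0.154])]
scene bottle_mid [array([ 0.514, -0.04 ,  0.163])]
side baton_mid [array([0.506, 0.129, 0.134])]
side tube_mid [array([0.525, 0.04 , 0.124])]
side bottle_mid [array([ 0.497, -0.066,  0.17 ])]
```

View pics/s5.png

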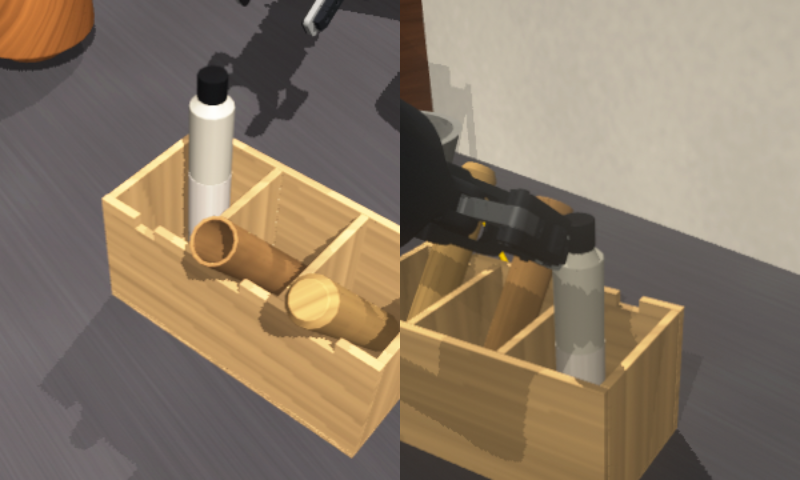

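The bottle stands upright, the gripper is clear of it, and the tube and baton haven't moved. Handing in.

```bash
python3 -c "
from bench import hand_in; print(hand_in())"
```

```text
the job is handed in; nothing more can be done
None
```

The bottle stands upright on its foot in its own bay, the gripper is clear of it, the baton and tube look unmoved in the final pictures, and the job was handed in at about 8.5 s; no verdict was returned.

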